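Third hand at the heel jig

ROBOT

A 6-joint arm with a two-finger parallel gripper is mounted at the origin on the work surface. World frame = base frame: x ahead of the robot, y to its left, z up, the work surface at z = 0. Lengths are in m, angles in degrees, forces in N, time in s.
With the tool pointing down it reaches from about 0.275 to 0.875 m from the base axis. Payload 12.5 kg.
Tool frame: the origin (TCP) lies between the finger pads; the fingertips stand 17 mm ahead of it and the grasp point (between the pads) lies 2 mm behind it; z points along the fingers, y is the line along which they close (so a half turn about z gives the same grasp; the last joint's range is limited). The gripper opens to 85 mm and grips with 20 to 120 N. Pads are 22 mm wide; open, the fingers measure 114 mm over their backs; the gripper's body (76 mm by 85 mm) begins 54 mm behind the grasp point. The pads swing forward as they close: fully open they stand 13 mm farther back than shut.
Start: joints at [-72.8, 20.094, 94.641, -0, 65.266, -4.847], TCP at [0.206, -0.51, 0.248] pointing down, gripper open.
Joint ranges: [-157.81, 157.81], [-45, 120.19], [0.68, 151.7], [-89.99, 269.99], [4.06, 180], [-164.3, 164.3]. Speed limits (degrees/s): [127.2, 127.2, 159.86, 180, 180, 180].

INTERFACE

Orientations are given as a 3x3 rotation matrix whose columns are the frame's x, y, z axes.
In Python, from station import monitor, optics, job gives the robot as it stands.
- The arm moves only by the shell command python3 -m handwheel 'ROWS'. ROWS is JSON, a list of rows, each an object of numbers: "dx", "dy", "dz": the shift along the world's x, y, z in m; "rx", "ry", "rz": the turn, a rotation vector about the world's x, y, z in rad; "jaw": the opening, from -1 (shut) to 1 (fully open). In form: [{"dx": .., "dy": .., "dz": .., "rx": .., "ry": .., "rz": .., "jaw": ..}, ...]. A call has exactly 8 rows; each row is the pose to reach, as a shift and turn from the pose commanded when the call began; what a row does not reach only later rows make up. A row lasts 1/8 s, in which the tool goes at most 62.5 mm and 10.7 degrees, less where a joint would pass 70% of its speed; a pose out of reach is approached as far as the arm can. A call with a gripper value outside its range is refused whole. The fingers move at their own pace and stop on an object; the grip force is fixed at half the most. Time passes only in rows, so rows that repeat a pose let the fingers close, or fill a call up. It gives the time, the measured TCP pose, the force, the opening and the grip force at its end, in the units of the state.
- monitor.read_state(): the state, without advancing time (a new reading comes with each control period).
- optics.snapshot(name): name is "scene" or "top"; returns a dict with "image" (480x640x3 uint8, blue, green, red), "fx", "fy", "cx", "cy" (pixels), "k1" (the pictures are not rectified: a ray, as slopes to the right and down, at radius r is drawn at 1 + k1 r^2 times it, then the intrinsics apply), "R" (3x3) and "t" (3): a world point X has camera coordinates R X + t. Camera axes: x right, y down, z forward; pixel columns grow to the right and rows downward; lengths in m; the calibration is good to about 2 mm. A picture is of the moment at which its call begins. There is no depth.
- job.job_done(): hands the job in; it is judged then, once.
The state is a dict: "t": time; "joints": joint angles; "joint_velocities": joint speeds; "joint_efforts": joint torques, N m; "eef_pos": TCP position; "ee_rot": TCP orientation; "ft_force": force on the tool from outside, world axes, zero at the start; "torque": the same for the moment, N m; "gripper_width": opening from 0.0 (shut) to 1.0 (fully open); "finger_force": force on a finger pad.
Only numpy, scipy, OpenCV 4.12 (cv2) and the standard library are available. Lean on these libraries where they do the work, as an engineer would, in place of code of your own. Each camera call takes 0.05 s, during which the arm holds its last target. There are 200 camera calls.

TASK

Pick the two offcuts off the bed of the heel jig and drop them in the green scrap bin. Then lay the stacked leather heel on the cleared bed on its flat breast (rounded back up, as it lies now), centred on the red line, ease its bare leather face flat against the brown insole on the fence, and keep it pressed there with a steady push of about 12 N so that I can drive the screws in from behind. Finish while you are still holding it pressed, and leave everything else on the bench where it is.

Things in the scene. Friction and masses are not known exactly. Their poses are not given: they have to be found in the camera images.
- jig: Heel-screwing jig, fixed: pale plywood bed board 170 mm (x) by 190 mm (y), its flat top (the bed) 45 mm above the bench. Origin at bench level, 10 mm to +x of the board's middle, so the board spans x -95..+75, y -95..+95 mm; x points from the robot's side to the fence, z up. A thin red line on the bed marks y = 0.
- fence: Rigid upright aluminium fence of the jig, 150 mm wide, 58 mm high above the bed, with a brown fibre insole (60 mm wide, 57 high, 3 thick, round top) clipped to its front and three screw holes. Origin on the insole's front face, on the centre line at bed level: jig (45, 0, 45) mm; x points square into the fence, away from the robot's side, y along it, z up.
- heel: Stiff block heel of brown leather layers, loose, 85-160 g: 45 mm (x), 54 wide (y), 56 high (z) as it lies on its flat breast, round back up; sides flat and parallel up to 29 mm. Origin: centre of underside. -x end: 6 mm black rubber top piece; +x end: bare leather seat face, to go on the insole. Starts on the bench left or right of the jig, +x within 35 deg of straight ahead.
- heel_seat (a point): Point on the heel's bare leather seat face, on its middle line 28 mm above the underside (22.5 mm from the heel's origin along its x).
- offcut_tan: Tan leather offcut, loose, 34 mm long (x), 25 mm wide (y), 20 mm high, slightly wedge-shaped, about 18 g, lying on the jig's bed. Origin at the centre of its underside.
- offcut_black: Black rubber offcut, loose, 31 mm long (x), 23 mm wide (y), 18 mm high, slightly wedge-shaped, about 22 g, lying on the jig's bed. Origin at the centre of its underside.
- bin: Green open-topped scrap bin, fixed, 150 mm (x) by 120 mm (y) outside, 65 mm high, walls 3 mm. Origin at the centre of its underside. It stands on the bench on the other side of the jig from the heel.
- tack_box: Bystander: round wooden box of tacks, 104 mm across, 38 mm high, behind the jig. Origin under its centre.
- screwdriver: Bystander: green-handled screwdriver, 200 mm long, 26 mm thick, lying behind the jig. Origin under its middle, x along it towards the tip.
- hammer: Bystander: hammer, 260 mm long, lying on the right, nearer the robot. Origin under its middle, x towards the head.
- glue_tub: Bystander: white plastic tub, 93 mm across, 105 mm high, with a brush handle up to 170 mm. Origin under its centre.
- jar: Bystander: amber glass jar with a red lid, 74 mm across, 92 mm high. Origin under its centre.
- last: Bystander: green plastic shoe last, 256 mm long, 88 mm wide, 135 mm high, standing on the left. Origin under its middle, x towards the toe.
- red_lid: Bystander: loose red jar lid, 88 mm across, 9 mm high, lying on the left, before the hotplate. Origin under its centre.

How it is judged (in metres and radians):
On the way, in this order (a step that is already met when the one before it is completed fails the run):
1. both offcuts lie in the bin, the heel not yet brought to the jig (x of offcut_tan in the frame of bin between -0.075 and 0.075 m and y of offcut_tan in the frame of bin between -0.06 and 0.06 m and z of offcut_tan in the frame of bin between -0.01 and 0.055 m and x of offcut_black in the frame of bin between -0.075 and 0.075 m and y of offcut_black in the frame of bin between -0.06 and 0.06 m and z of offcut_black in the frame of bin between -0.01 and 0.055 m and horizontal distance between heel and fence above 0.1 m), for 0.2 s.
2. the heel lies centred and square on the bed, pressed against the insole with 5 to 20 N, for 1 s (x of heel_seat in the frame of fence between -0.004 and 0.004 m and y of heel_seat in the frame of fence between -0.006 and 0.006 m and z of heel_seat in the frame of fence between 0.024 and 0.032 m and angle between the x axis of heel and the x axis of fence, either way round below 0.07 rad and angle between heel's own z axis and vertical below 0.07 rad and contact force between heel and fence between 5 and 20 N and contact force between the fingers and heel above 3 N and linear speed of heel below 0.01 m/s), for 1 s.
At the end, for the whole second after the job is handed in: Offcuts in the bin; heel on the bed on its breast (seat point 28 mm above the bed within 4 mm, tilt under 4 deg), seat face on the insole, centred within 6 mm, square within 4 deg, at rest; fingers still on it and 5 to 20 N between heel and fence (all of step 2 and x of offcut_tan in the frame of bin between -0.075 and 0.075 m and y of offcut_tan in the frame of bin between -0.06 and 0.06 m and z of offcut_tan in the frame of bin between -0.01 and 0.055 m and x of offcut_black in the frame of bin between -0.075 and 0.075 m and y of offcut_black in the frame of bin between -0.06 and 0.06 m and z of offcut_black in the frame of bin between -0.01 and 0.055 m); the arm keeps its last pose, push and grip.
It fails at once if the heel is rammed into the fence with more than 45 N (contact force between heel and fence above 45 N).
It fails at once if a bystander (tack box, screwdriver, hammer, glue tub, jar, last or red lid) is moved more than 20 mm (distance of any of tack_box, screwdriver, hammer, glue_tub, jar, last, red_lid from where it was at the start of the episode above 0.02 m).
It also fails if it takes over 69 s, if anything falls off the work surface, if the arm or the gripper's body presses on something with over 40 N, if the wrist force passes 120 N, or if a joint passes its speed limit or range.

## Working session

There is one attempt and no reset: what is moved stays moved. The work goes in short steps, Python scripts to look and compute and a shell command to move; the robot and the scene stay as the last step left them, time stands still between calls to the robot, and variables do not carry over. Pictures are saved under pics/ and viewed, at most 10 in all, crops included, and the job is handed in when it is done.

```bash
mkdir -p pics; ls; python3 - <<'E'
from station import monitor, optics
import cv2,numpy as np
s=monitor.read_state();print({k:np.round(v,3).tolist() for k,v in s.items()})
for n in("scene","top"):
    d=optics.snapshot(n);cv2.imwrite(f"pics/{n}0.png",d["image"])
    print(n,d["fx"],d["fy"],d["cx"],d["cy"],d["k1"],np.round(d["R"],3).tolist(),d["t"])
E
```

```text
pics
{'t': 0.0, 'joints': [-72.798, 20.125, 94.678, -0.0, 65.267, -4.847], 'joint_velocities': [0.007, 0.04, 0.064, -0.053, 0.001, -0.013], 'joint_efforts': [0.0, -50.61, -29.141, -0.0, 0.005, 0.0], 'eef_pos': [0.206, -0.509, 0.248], 'ee_rot': [[0.927, 0.375, -0.0], [0.375, -0.927, 0.001], [0.0, -0.001, -1.0]], 'ft_force': [-0.154, 0.006, 0.37], 'torque': [-0.008, 0.011, -0.038], 'finger_force': 0.0, 'gripper_width': 1.001}
scene 470.4317607075927 470.4317607075927 318.9080728607548 237.5508504478815 0.015468096105174148 [[-0.743, 0.669, -0.004], [0.547, 0.604, -0.58], [-0.386, -0.433, -0.815]] [ 0.42045687 -0.30206413  1.494964  ]
top 497.64346902676687 497.64346902676687 314.3727760162415 238.46838158135407 -0.06670258271505834 [[0.009, -1.0, -0.012], [-0.997, -0.008, -0.076], [0.075, 0.013, -0.997]] [0.02571692 0.56810702 1.5460558 ]
```

View pics/top0.png

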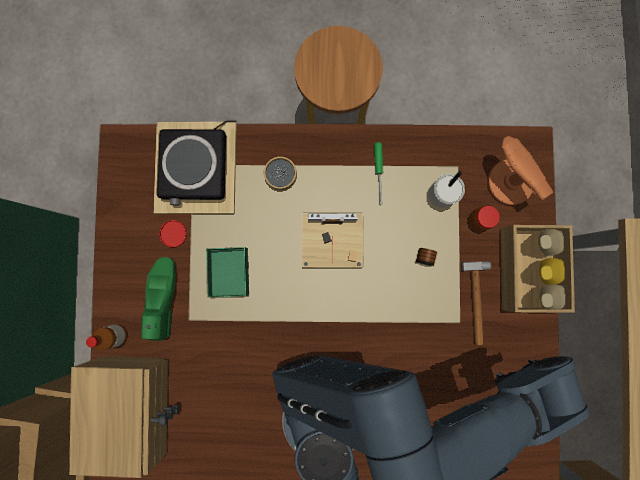

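View pics/scene0.png

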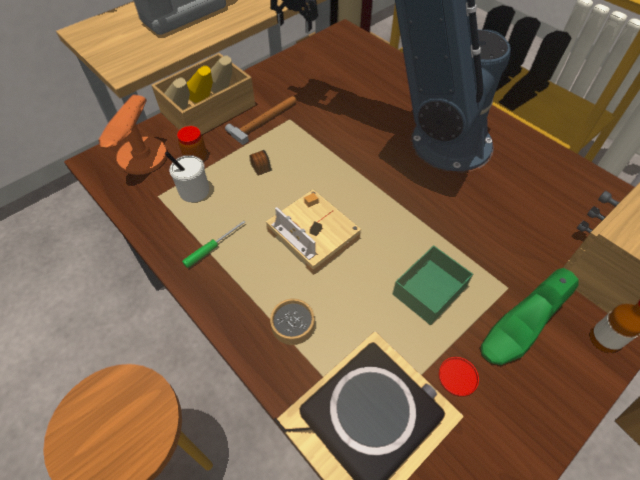

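The top view shows the jig board around (333,240), black offcut (327,238), tan offcut (354,257), heel (426,256) right of the jig and the bin (228,272) to its left. The scene view shows the tan offcut at (311,200), the black one at (316,228) and the heel at (260,161).

```bash
cat > h.py <<'E'
import cv2,numpy as np
from station import monitor, optics
def K(d): return np.array([[d["fx"],0,d["cx"]],[0,d["fy"],d["cy"]],[0,0,1]]),np.array([d["k1"],0,0,0.])
def ray(d,p):
    k,D=K(d);q=cv2.undistortPoints(np.array(p,float).reshape(-1,1,2),k,D).reshape(-1,2)
    R=np.array(d["R"]);v=np.c_[q,np.ones(len(q))]@R; return -R.T@np.array(d["t"]),v
def onz(d,p,z):
    c,v=ray(d,p); return c+v*((z-c[2])/v[:,2])[:,None]
def proj(d,X):
    k,D=K(d);return cv2.projectPoints(np.array(X,float).reshape(-1,3),cv2.Rodrigues(np.array(d["R"]))[0],np.array(d["t"],float),k,D)[0].reshape(-1,2)
E
python3 - <<'E'
import cv2,numpy as np
t=cv2.imread("pics/top0.png");s=cv2.imread("pics/scene0.png")
a=cv2.resize(t[205:275,295:445],None,fx=5,fy=5,interpolation=cv2.INTER_CUBIC)
b=cv2.resize(s[145:275,235:365],None,fx=4.6,fy=4.6,interpolation=cv2.INTER_CUBIC)
cv2.imwrite("pics/topc.png",a);cv2.imwrite("pics/scenec.png",b)
E
```

```text
(no output)
```

View pics/topc.png

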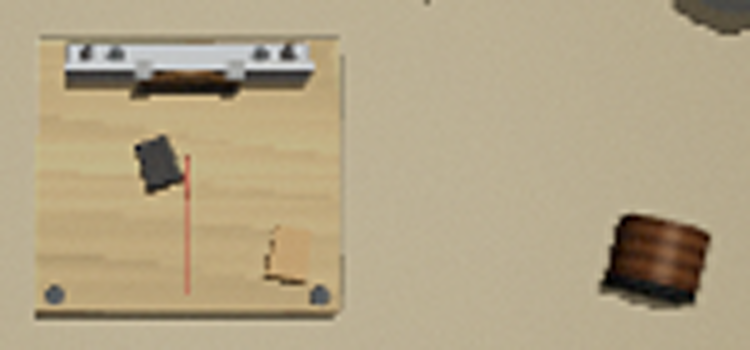

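View pics/scenec.png

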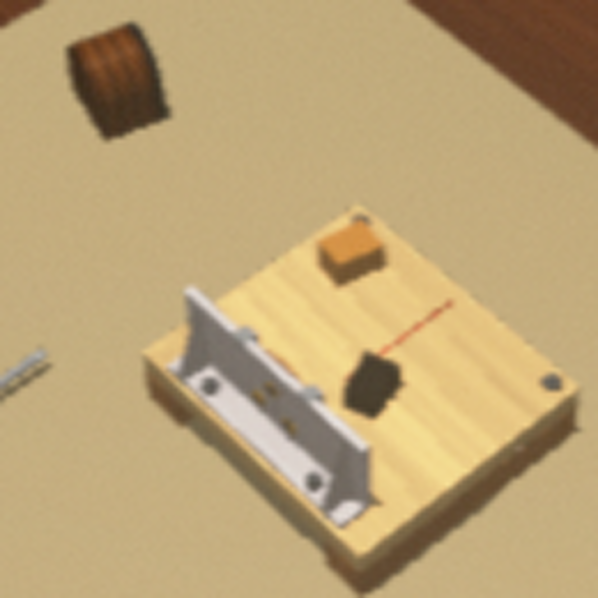

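The top crop shows the board's corners at (38,38)–(338,312), red line at column 187, black offcut (159,164), tan offcut (289,256) and heel (657,260), turned roughly −13°. The scene crop confirms the rubber end of the heel towards the robot, and shows both offcuts flat on the bed.

```bash
cat > m.py <<'E'
from h import *
T=optics.snapshot("top");S=optics.snapshot("scene")
ct=lambda P:(np.array(P,float)+.5)/5-.5+[295,205]
cs=lambda P:(np.array(P,float)+.5)/4.6-.5+[235,145]
p=lambda n,a:print(n,np.round(a*1000,1).tolist())
if __name__=="__main__":
    print("cams",ray(T,[0,0])[0],ray(S,[0,0])[0])
    p("jig top",onz(T,ct([(38,38),(338,40),(338,312),(36,312)]),.045))
    p("jig scene",onz(S,cs([(145,354),(357,553),(578,392),(358,207)]),.045))
    p("red top",onz(T,ct([(187,155),(187,293)]),.045)); p("red sc",onz(S,cs([(380,355),(453,300)]),.045))
    p("tan top",onz(T,ct([(282,226),(311,228),(305,284),(275,278)]),.065))
    p("tan sc",onz(S,cs([(318,243),(358,222),(385,247),(340,265)]),.065))
    def blob(d,box,f,z,n):
        x0,y0,x1,y1=box;im=cv2.resize(d["image"][y0:y1,x0:x1],None,fx=6,fy=6,interpolation=cv2.INTER_CUBIC)
        m=f(cv2.cvtColor(im,cv2.COLOR_BGR2HSV)).astype(np.uint8)*255
        c=max(cv2.findContours(m,cv2.RETR_EXTERNAL,cv2.CHAIN_APPROX_NONE)[0],key=cv2.contourArea)
        c=(c.reshape(-1,2)+.5)/6-.5+[x0,y0]; W=onz(d,c,z)[:,:2]*1000
        r=cv2.minAreaRect(W.astype(np.float32)); print(n,z,[np.round(v,1) for v in r],np.round(cv2.boxPoints(r),0).tolist())
    dark=lambda h:h[...,2]<105
    blob(T,(315,228,335,247),dark,.063,"black T"); blob(S,(305,218,325,238),dark,.056,"black S")
    for z in (.03,.056): blob(T,(410,242,442,270),lambda h:h[...,2]<130,z,"heel T")
    blob(S,(246,146,275,178),lambda h:h[...,2]<140,.02,"heel S")
    for z in (.0,.065): blob(T,(195,235,260,310),lambda h:(h[...,0]>55)&(h[...,0]<95)&(h[...,1]>90),z,"bin T")
E
python3 m.py
```

```text
cams [0.44960442 0.01075215 1.58475101] [1.05443854 0.54840697 1.0441998 ]
jig top [[647.9, 68.9, 45.0], [648.1, -118.0, 45.0], [478.9, -118.3, 45.0], [477.3, 68.3, 45.0]]
jig scene [[650.6, -116.4, 45.0], [649.7, 68.3, 45.0], [483.6, 71.9, 45.0], [483.9, -117.9, 45.0]]
red top [[575.5, -24.4, 45.0], [489.9, -25.0, 45.0]]
red sc [[549.9, -24.2, 45.0], [490.6, -25.7, 45.0]]
tan top [[530.8, -82.3, 65.0], [529.7, -100.0, 65.0], [495.4, -96.5, 65.0], [498.9, -78.1, 65.0]]
tan sc [[531.6, -99.3, 65.0], [503.2, -95.7, 65.0], [504.3, -70.4, 65.0], [533.0, -77.9, 65.0]]
black T 0.063 [array([568.2,  -5.6]), array([31.1, 24.1]), np.float64(21.3)] [[549.0, -0.0], [558.0, -23.0], [587.0, -11.0], [578.0, 11.0]]
black S 0.056 [array([573.4,  -4.4]), array([37.9, 25.6]), np.float64(22.0)] [[551.0, 0.0], [561.0, -23.0], [596.0, -9.0], [586.0, 15.0]]
heel T 0.03 [array([ 511.5, -317.7]), array([61.9, 56.5]), np.float64(76.4)] [[477.0, -341.0], [532.0, -354.0], [546.0, -294.0], [491.0, -281.0]]
heel T 0.056 [array([ 510.5, -312.2]), array([60.9, 55.5]), np.float64(76.4)] [[476.0, -335.0], [530.0, -348.0], [545.0, -289.0], [491.0, -276.0]]
heel S 0.02 [array([ 513.6, -322.6]), array([96.7, 60. ]), np.float64(70.7)] [[469.0, -358.0], [526.0, -378.0], [558.0, -287.0], [501.0, -267.0]]
bin T 0.0 [array([460.8, 307.9]), array([154.9, 130.7]), np.float64(2.9)] [[380.0, 369.0], [387.0, 239.0], [541.0, 247.0], [535.0, 377.0]]
bin T 0.065 [array([460.3, 295.7]), array([148.5, 125.3]), np.float64(2.9)] [[383.0, 355.0], [389.0, 229.0], [538.0, 237.0], [531.0, 362.0]]
```

Measured against the given sizes: jig origin (573.5, −25), fence face x≈618.5. Tan offcut is at (515, −87) with yaw −6°, black at (568, −6) with yaw 22°, heel at (513, −320) with yaw −13.5°, and the bin at (460, 297). I go above the tan offcut first.

```bash
python3 -m handwheel '[{"dx":0.04,"dy":0.05,"dz":0,"rz":-0.06,"jaw":0.4},{"dx":0.08,"dy":0.11,"dz":0,"rz":-0.12,"jaw":0.4},{"dx":0.12,"dy":0.165,"dz":0,"rz":-0.18,"jaw":0.4},{"dx":0.16,"dy":0.22,"dz":0,"rz":-0.24,"jaw":0.4},{"dx":0.2,"dy":0.275,"dz":-0.02,"rz":-0.3,"jaw":0.4},{"dx":0.24,"dy":0.33,"dz":-0.05,"rz":-0.36,"jaw":0.4},{"dx":0.28,"dy":0.385,"dz":-0.08,"rz":-0.43,"jaw":0.4},{"dx":0.309,"dy":0.423,"dz":-0.1,"rz":-0.489,"jaw":0.4}]'; python3 - <<'E'
from h import *
import numpy as np
s=monitor.read_state();print(np.round(s["eef_pos"],4),np.round(s["ee_rot"],3).tolist(),np.round(s["joints"],1),s["gripper_width"])
E
```

```text
[ 0.2064 -0.5096  0.248 ] [[0.927, 0.375, -0.0], [0.375, -0.927, 0.001], [0.0, -0.001, -1.0]] [-72.8  20.1  94.7   0.   65.3  -4.8] 1.0022979975041644invalid input
```

```bash
python3 -m handwheel '[{"dx":0.04,"dy":0.05,"dz":0,"rx":0,"ry":0,"rz":-0.06,"jaw":0.4},{"dx":0.08,"dy":0.11,"dz":0,"rx":0,"ry":0,"rz":-0.12,"jaw":0.4},{"dx":0.12,"dy":0.165,"dz":0,"rx":0,"ry":0,"rz":-0.18,"jaw":0.4},{"dx":0.16,"dy":0.22,"dz":0,"rx":0,"ry":0,"rz":-0.24,"jaw":0.4},{"dx":0.2,"dy":0.275,"dz":-0.02,"rx":0,"ry":0,"rz":-0.3,"jaw":0.4},{"dx":0.24,"dy":0.33,"dz":-0.05,"rx":0,"ry":0,"rz":-0.36,"jaw":0.4},{"dx":0.28,"dy":0.385,"dz":-0.08,"rx":0,"ry":0,"rz":-0.43,"jaw":0.4},{"dx":0.309,"dy":0.423,"dz":-0.1,"rx":0,"ry":0,"rz":-0.489,"jaw":0.4}]'; python3 - <<'E'
from h import *
import numpy as np
s=monitor.read_state();print(np.round(s["eef_pos"],4),np.round(s["ee_rot"],3).tolist(),np.round(s["joints"],1),s["gripper_width"])
E
```

```text
t: 1.2
eef_pos: [0.4931, -0.1164, 0.164]
ee_rot: [[0.994, -0.106, 0.001], [-0.106, -0.994, -0.0], [0.001, 0.0, -1.0]]
ft_force: [0.3, -1.4, 0.5]
gripper_width: 0.7
finger_force: 0.0
[ 0.4931 -0.1164  0.164 ] [[0.994, -0.106, 0.001], [-0.106, -0.994, -0.0], [0.001, 0.0, -1.0]] [-18.5  21.9 105.6  -0.   52.5  77.5] 0.7001265565746451
```

```bash
python3 -m handwheel '[{"dx":0,"dy":0,"dz":0,"rx":0,"ry":0,"rz":0,"jaw":0.4},{"dx":0,"dy":0,"dz":0,"rx":0,"ry":0,"rz":0,"jaw":0.4},{"dx":0,"dy":0,"dz":-0.025,"rx":0,"ry":0,"rz":0,"jaw":0.4},{"dx":0,"dy":0,"dz":-0.05,"rx":0,"ry":0,"rz":0,"jaw":0.4},{"dx":0,"dy":0,"dz":-0.07,"rx":0,"ry":0,"rz":0,"jaw":0.4},{"dx":0,"dy":0,"dz":-0.083,"rx":0,"ry":0,"rz":0,"jaw":0.4},{"dx":0,"dy":0,"dz":-0.083,"rx":0,"ry":0,"rz":0,"jaw":0.4},{"dx":0,"dy":0,"dz":-0.083,"rx":0,"ry":0,"rz":0,"jaw":-0.2}]'; python3 -m handwheel '[{"dx":0,"dy":0,"dz":0,"rx":0,"ry":0,"rz":0,"jaw":-1},{"dx":0,"dy":0,"dz":0,"rx":0,"ry":0,"rz":0,"jaw":-1},{"dx":0,"dy":0,"dz":0,"rx":0,"ry":0,"rz":0,"jaw":-1},{"dx":0,"dy":0,"dz":0,"rx":0,"ry":0,"rz":0,"jaw":-1},{"dx":0,"dy":0,"dz":0,"rx":0,"ry":0,"rz":0,"jaw":-1},{"dx":0,"dy":0,"dz":0,"rx":0,"ry":0,"rz":0,"jaw":-1},{"dx":0,"dy":0,"dz":0.03,"rx":0,"ry":0,"rz":0,"jaw":-1},{"dx":0,"dy":0,"dz":0.08,"rx":0,"ry":0,"rz":0,"jaw":-1}]'
```

```text
t: 2.2
eef_pos: [0.4925, -0.1185, 0.0824]
ee_rot: [[0.995, -0.104, 0.001], [-0.104, -0.995, -0.0], [0.001, 0.0, -1.0]]
ft_force: [-0.3, 0.8, 0.3]
gripper_width: 0.505
finger_force: 0.0
t: 3.2
eef_pos: [0.4913, -0.1179, 0.1615]
ee_rot: [[0.995, -0.104, -0.003], [-0.104, -0.995, 0.001], [-0.003, -0.001, -1.0]]
ft_force: [1.1, -0.4, -0.4]
gripper_width: 0.003
finger_force: 0.0
```

The unreached remainder of a call is dropped, so the gripper closed short, above the board. I'll check the tan offcut and the gripper's place.

```bash
python3 - <<'E'
from h import *
t=optics.snapshot("top")["image"];s=optics.snapshot("scene")["image"]
a=cv2.resize(t[205:275,295:375],None,fx=5,fy=5,interpolation=cv2.INTER_CUBIC)
b=cv2.resize(s[175:275,255:355],(350,350),interpolation=cv2.INTER_CUBIC)
cv2.imwrite("pics/c2.png",np.hstack([a,b]))
st=monitor.read_state();print(st["t"],st["eef_pos"])
E
```

```text
3.3 [ 0.49423323 -0.11878127  0.16592086]
```

View pics/c2.png

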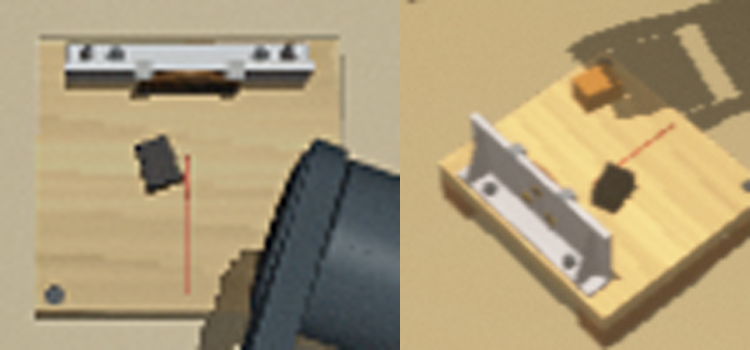

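The scene half shows the tan offcut still at about (311,199) px, unmoved. Redo with the true start pose.

```bash
python3 -m handwheel '[{"dx":0.01,"dy":0.016,"dz":0,"rx":0,"ry":0,"rz":0,"jaw":0.4},{"dx":0.021,"dy":0.032,"dz":-0.01,"rx":0,"ry":0,"rz":0,"jaw":0.4},{"dx":0.021,"dy":0.032,"dz":-0.02,"rx":0,"ry":0,"rz":0,"jaw":0.4},{"dx":0.021,"dy":0.032,"dz":-0.045,"rx":0,"ry":0,"rz":0,"jaw":0.4},{"dx":0.021,"dy":0.032,"dz":-0.07,"rx":0,"ry":0,"rz":0,"jaw":0.4},{"dx":0.021,"dy":0.032,"dz":-0.09,"rx":0,"ry":0,"rz":0,"jaw":0.4},{"dx":0.021,"dy":0.032,"dz":-0.101,"rx":0,"ry":0,"rz":0,"jaw":0.4},{"dx":0.021,"dy":0.032,"dz":-0.101,"rx":0,"ry":0,"rz":0,"jaw":0.4}]'
```

```text
t: 4.3
eef_pos: [0.5126, -0.0859, 0.0596]
ee_rot: [[0.995, -0.104, -0.002], [-0.104, -0.995, 0.0], [-0.002, -0.0, -1.0]]
ft_force: [0.3, -0.7, 0.5]
gripper_width: 0.699
finger_force: 0.0
```

```bash
python3 -m handwheel '[{"dx":0,"dy":0,"dz":0.005,"rx":0,"ry":0,"rz":0,"jaw":-1},{"dx":0,"dy":0,"dz":0.005,"rx":0,"ry":0,"rz":0,"jaw":-1},{"dx":0,"dy":0,"dz":0.005,"rx":0,"ry":0,"rz":0,"jaw":-1},{"dx":0,"dy":0,"dz":0.005,"rx":0,"ry":0,"rz":0,"jaw":-1},{"dx":0,"dy":0,"dz":0.005,"rx":0,"ry":0,"rz":0,"jaw":-1},{"dx":0,"dy":0,"dz":0.005,"rx":0,"ry":0,"rz":0,"jaw":-1},{"dx":0,"dy":0,"dz":0.005,"rx":0,"ry":0,"rz":0,"jaw":-1},{"dx":0,"dy":0,"dz":0.005,"rx":0,"ry":0,"rz":0,"jaw":-1}]'
```

```text
t: 5.3
eef_pos: [0.5138, -0.0863, 0.067]
ee_rot: [[0.995, -0.104, 0.002], [-0.104, -0.995, -0.001], [0.002, 0.0, -1.0]]
ft_force: [-2.0, -1.2, 9.3]
gripper_width: 0.266
finger_force: 58.7
```

```bash
python3 -m handwheel '[{"dx":0,"dy":0,"dz":0.04,"rx":0,"ry":0,"rz":0,"jaw":-1},{"dx":-0.01,"dy":0.04,"dz":0.08,"rx":0,"ry":0,"rz":0,"jaw":-1},{"dx":-0.02,"dy":0.1,"dz":0.09,"rx":0,"ry":0,"rz":0,"jaw":-1},{"dx":-0.03,"dy":0.16,"dz":0.09,"rx":0,"ry":0,"rz":0,"jaw":-1},{"dx":-0.04,"dy":0.22,"dz":0.09,"rx":0,"ry":0,"rz":0,"jaw":-1},{"dx":-0.055,"dy":0.28,"dz":0.09,"rx":0,"ry":0,"rz":0,"jaw":-1},{"dx":-0.07,"dy":0.34,"dz":0.09,"rx":0,"ry":0,"rz":0,"jaw":-1},{"dx":-0.074,"dy":0.383,"dz":0.09,"rx":0,"ry":0,"rz":0,"jaw":-1}]'; python3 - <<'E'
from h import *
s=monitor.read_state();print(np.round(s["joints"],1))
E
```

```text
t: 6.3
eef_pos: [0.4381, 0.2993, 0.1563]
ee_rot: [[0.995, -0.103, 0.001], [-0.103, -0.995, 0.001], [0.001, -0.001, -1.0]]
ft_force: [1.1, -0.4, -0.5]
gripper_width: 0.266
finger_force: 59.2
[ 29.3  24.8 102.4   0.   52.8 125.2]
```

```bash
python3 -m handwheel '[{"dx":0,"dy":0,"dz":-0.03,"rx":0,"ry":0,"rz":0,"jaw":-1},{"dx":0,"dy":0,"dz":-0.06,"rx":0,"ry":0,"rz":0,"jaw":-1},{"dx":0,"dy":0,"dz":-0.065,"rx":0,"ry":0,"rz":0,"jaw":-1},{"dx":0,"dy":0,"dz":-0.065,"rx":0,"ry":0,"rz":0,"jaw":0.2},{"dx":0,"dy":0,"dz":-0.065,"rx":0,"ry":0,"rz":0,"jaw":0.2},{"dx":0,"dy":0,"dz":-0.065,"rx":0,"ry":0,"rz":0,"jaw":0.2},{"dx":0,"dy":0,"dz":-0.02,"rx":0,"ry":0,"rz":0,"jaw":0.2},{"dx":0,"dy":0,"dz":0.02,"rx":0,"ry":0,"rz":0,"jaw":0.3}]'; python3 -m handwheel '[{"dx":0.01,"dy":-0.04,"dz":0,"rx":0,"ry":0,"rz":0.06,"jaw":0.4},{"dx":0.03,"dy":-0.08,"dz":0,"rx":0,"ry":0,"rz":0.12,"jaw":0.4},{"dx":0.05,"dy":-0.125,"dz":0,"rx":0,"ry":0,"rz":0.18,"jaw":0.4},{"dx":0.07,"dy":-0.17,"dz":0,"rx":0,"ry":0,"rz":0.24,"jaw":0.4},{"dx":0.09,"dy":-0.215,"dz":0,"rx":0,"ry":0,"rz":0.3,"jaw":0.4},{"dx":0.11,"dy":-0.26,"dz":0,"rx":0,"ry":0,"rz":0.37,"jaw":0.4},{"dx":0.13,"dy":-0.305,"dz":-0.01,"rx":0,"ry":0,"rz":0.44,"jaw":0.4},{"dx":0.13,"dy":-0.305,"dz":-0.03,"rx":0,"ry":0,"rz":0.49,"jaw":0.4}]'; python3 - <<'E'
from h import *
s=optics.snapshot("scene")["image"];t=optics.snapshot("top")["image"]
a=s[235:335,380:480];b=t[240:305,200:260]
cv2.imwrite("pics/bin1.png",np.hstack([cv2.resize(a,(350,350)),cv2.resize(b,(350,350))]))
print(np.round(monitor.read_state()["eef_pos"],4))
E
```

```text
t: 7.3
eef_pos: [0.4392, 0.2968, 0.1773]
ee_rot: [[0.995, -0.104, 0.0], [-0.104, -0.995, 0.0], [0.0, -0.0, -1.0]]
ft_force: [0.0, 0.6, -0.6]
gripper_width: 0.65
finger_force: 0.0
t: 8.3
eef_pos: [0.5707, -0.011, 0.1463]
ee_rot: [[0.927, 0.375, 0.003], [0.375, -0.927, -0.001], [0.003, 0.002, -1.0]]
ft_force: [-0.3, 0.3, 1.1]
gripper_width: 0.7
finger_force: 0.0
[ 0.5683 -0.0087  0.1443]
```

View pics/bin1.png

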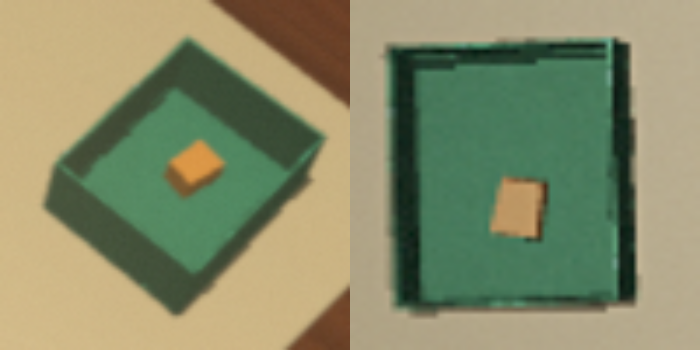

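The tan offcut lies flat in the bin, at (195,165) in the left half and (520,208) in the right. Now the black one.

```bash
python3 -m handwheel '[{"dx":0,"dy":0.003,"dz":-0.02,"rx":0,"ry":0,"rz":0,"jaw":0.4},{"dx":0,"dy":0.003,"dz":-0.045,"rx":0,"ry":0,"rz":0,"jaw":0.4},{"dx":0,"dy":0.003,"dz":-0.065,"rx":0,"ry":0,"rz":0,"jaw":0.4},{"dx":0,"dy":0.003,"dz":-0.079,"rx":0,"ry":0,"rz":0,"jaw":0.4},{"dx":0,"dy":0.003,"dz":-0.079,"rx":0,"ry":0,"rz":0,"jaw":0.2},{"dx":0,"dy":0.003,"dz":-0.079,"rx":0,"ry":0,"rz":0,"jaw":-1},{"dx":0,"dy":0.003,"dz":-0.079,"rx":0,"ry":0,"rz":0,"jaw":-1},{"dx":0,"dy":0.003,"dz":-0.079,"rx":0,"ry":0,"rz":0,"jaw":-1}]'; python3 -m handwheel '[{"dx":0,"dy":0,"dz":0,"rx":0,"ry":0,"rz":0,"jaw":-1},{"dx":0,"dy":0,"dz":0,"rx":0,"ry":0,"rz":0,"jaw":-1},{"dx":0,"dy":0,"dz":0,"rx":0,"ry":0,"rz":0,"jaw":-1},{"dx":0,"dy":0,"dz":0.02,"rx":0,"ry":0,"rz":0,"jaw":-1},{"dx":0,"dy":0,"dz":0.05,"rx":0,"ry":0,"rz":0,"jaw":-1},{"dx":0,"dy":0,"dz":0.08,"rx":0,"ry":0,"rz":0,"jaw":-1},{"dx":0,"dy":0,"dz":0.09,"rx":0,"ry":0,"rz":0,"jaw":-1},{"dx":0,"dy":0,"dz":0.09,"rx":0,"ry":0,"rz":0,"jaw":-1}]'
```

```text
t: 9.4
eef_pos: [0.5698, -0.0052, 0.0678]
ee_rot: [[0.927, 0.376, 0.002], [0.376, -0.927, -0.0], [0.002, 0.001, -1.0]]
ft_force: [-1.5, -1.2, 6.6]
gripper_width: 0.242
finger_force: 58.6
t: 10.4
eef_pos: [0.5692, -0.0051, 0.1567]
ee_rot: [[0.927, 0.376, 0.001], [0.376, -0.927, -0.0], [0.001, 0.0, -1.0]]
ft_force: [1.1, -0.3, -0.6]
gripper_width: 0.244
finger_force: 58.4
```

```bash
python3 -m handwheel '[{"dx":-0.01,"dy":0.04,"dz":0,"rx":0,"ry":0,"rz":0,"jaw":-1},{"dx":-0.02,"dy":0.09,"dz":0,"rx":0,"ry":0,"rz":0,"jaw":-1},{"dx":-0.035,"dy":0.145,"dz":0,"rx":0,"ry":0,"rz":0,"jaw":-1},{"dx":-0.05,"dy":0.2,"dz":0,"rx":0,"ry":0,"rz":0,"jaw":-1},{"dx":-0.065,"dy":0.25,"dz":0,"rx":0,"ry":0,"rz":0,"jaw":-1},{"dx":-0.085,"dy":0.302,"dz":0,"rx":0,"ry":0,"rz":0,"jaw":-1},{"dx":-0.085,"dy":0.302,"dz":-0.03,"rx":0,"ry":0,"rz":0,"jaw":-1},{"dx":-0.085,"dy":0.302,"dz":-0.06,"rx":0,"ry":0,"rz":0,"jaw":-1}]'; python3 -m handwheel '[{"dx":0,"dy":0,"dz":0,"rx":0,"ry":0,"rz":0,"jaw":-1},{"dx":0,"dy":0,"dz":0,"rx":0,"ry":0,"rz":0,"jaw":0.2},{"dx":0,"dy":0,"dz":0,"rx":0,"ry":0,"rz":0,"jaw":0.2},{"dx":0,"dy":0,"dz":0,"rx":0,"ry":0,"rz":0,"jaw":0.2},{"dx":0,"dy":0,"dz":0.03,"rx":0,"ry":0,"rz":0,"jaw":0.2},{"dx":0,"dy":0,"dz":0.07,"rx":0,"ry":0,"rz":0,"jaw":0.2},{"dx":0,"dy":0,"dz":0.1,"rx":0,"ry":0,"rz":0,"jaw":1},{"dx":0,"dy":0,"dz":0.1,"rx":0,"ry":0,"rz":0,"jaw":1}]'
```

```text
t: 11.4
eef_pos: [0.4832, 0.2974, 0.0946]
ee_rot: [[0.926, 0.378, -0.001], [0.378, -0.926, -0.001], [-0.001, 0.0, -1.0]]
ft_force: [-0.1, 0.3, -0.8]
gripper_width: 0.237
finger_force: 58.4
t: 12.4
eef_pos: [0.4851, 0.2974, 0.1993]
ee_rot: [[0.927, 0.376, 0.004], [0.376, -0.927, 0.002], [0.005, -0.0, -1.0]]
ft_force: [-0.3, -0.6, 0.2]
gripper_width: 0.983
finger_force: 0.0
```

```bash
python3 -m handwheel '[{"dx":0,"dy":-0.04,"dz":0,"rx":0,"ry":0,"rz":-0.06,"jaw":1},{"dx":0,"dy":-0.09,"dz":0,"rx":0,"ry":0,"rz":-0.14,"jaw":1},{"dx":0.005,"dy":-0.145,"dz":0,"rx":0,"ry":0,"rz":-0.22,"jaw":1},{"dx":0.01,"dy":-0.2,"dz":0,"rx":0,"ry":0,"rz":-0.3,"jaw":1},{"dx":0.015,"dy":-0.255,"dz":0,"rx":0,"ry":0,"rz":-0.38,"jaw":1},{"dx":0.02,"dy":-0.31,"dz":0,"rx":0,"ry":0,"rz":-0.46,"jaw":1},{"dx":0.025,"dy":-0.365,"dz":0,"rx":0,"ry":0,"rz":-0.54,"jaw":1},{"dx":0.028,"dy":-0.41,"dz":0,"rx":0,"ry":0,"rz":-0.62,"jaw":1}]'; python3 - <<'E'
from h import *
T=optics.snapshot("top");t=T["image"];s=optics.snapshot("scene")["image"]
a=s[235:335,380:480];b=t[240:305,200:260];c=t[238:274,408:444];e=s[142:182,240:280]
f=lambda x:cv2.resize(x,(290,290),interpolation=cv2.INTER_CUBIC)
cv2.imwrite("pics/bin2.png",np.vstack([np.hstack([f(a),f(b)]),np.hstack([f(c),f(e)])]))
st=monitor.read_state();print(np.round(st["eef_pos"],4),np.round(st["ee_rot"],3).tolist(),st["joints"])
E
```

```text
t: 13.4
eef_pos: [0.5117, -0.1151, 0.196]
ee_rot: [[0.972, -0.236, -0.001], [-0.236, -0.972, 0.0], [-0.001, -0.0, -1.0]]
ft_force: [0.3, 0.5, 0.3]
gripper_width: 1.002
finger_force: 0.0
[ 0.5119 -0.1165  0.1959] [[0.971, -0.238, -0.0], [-0.238, -0.971, -0.0], [-0.0, 0.001, -1.0]] [-1.78918748e+01  2.11191574e+01  1.01364415e+02 -3.68547615e-02
  5.75309911e+01  8.58755399e+01]
```

View pics/bin2.png

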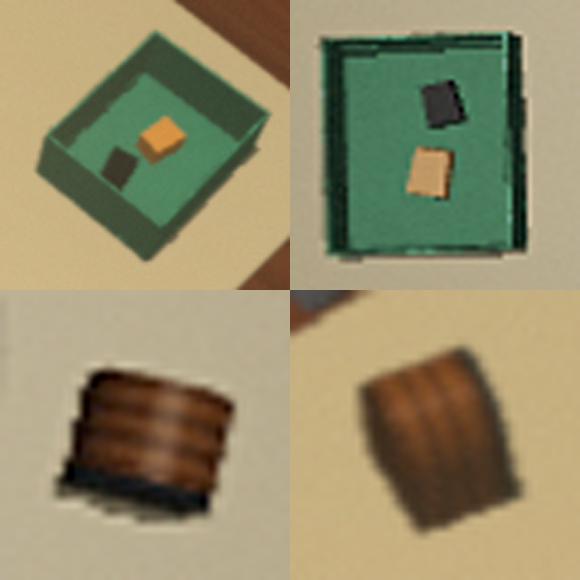

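Both offcuts lie in the bin, black at (443,103) and tan at (430,172) in the upper-right tile. The heel's layer lines slope about 12°, so its yaw is about −12°.

```bash
python3 -m handwheel '[{"dx":0,"dy":-0.04,"dz":0,"rx":0,"ry":0,"rz":0.02,"jaw":1},{"dx":0,"dy":-0.09,"dz":0,"rx":0,"ry":0,"rz":0.025,"jaw":1},{"dx":0,"dy":-0.14,"dz":-0.01,"rx":0,"ry":0,"rz":0.025,"jaw":1},{"dx":0.001,"dy":-0.185,"dz":-0.03,"rx":0,"ry":0,"rz":0.025,"jaw":1},{"dx":0.001,"dy":-0.2035,"dz":-0.06,"rx":0,"ry":0,"rz":0.025,"jaw":1},{"dx":0.001,"dy":-0.2035,"dz":-0.08,"rx":0,"ry":0,"rz":0.025,"jaw":1},{"dx":0.001,"dy":-0.2035,"dz":-0.1,"rx":0,"ry":0,"rz":0.025,"jaw":1},{"dx":0.001,"dy":-0.2035,"dz":-0.1,"rx":0,"ry":0,"rz":0.025,"jaw":1}]'; python3 - <<'E'
from h import *
st=monitor.read_state();print(np.round(st["eef_pos"],4),np.round(st["ee_rot"],3).tolist())
s=optics.snapshot("scene")["image"]
cv2.imwrite("pics/heel.png",cv2.resize(s[100:200,200:320],(720,600),interpolation=cv2.INTER_CUBIC))
E
```

```text
t: 14.5
eef_pos: [0.5126, -0.3155, 0.095]
ee_rot: [[0.978, -0.207, -0.002], [-0.207, -0.978, 0.002], [-0.003, -0.001, -1.0]]
ft_force: [-0.2, -0.5, 0.9]
gripper_width: 1.0
finger_force: 0.0
[ 0.5126 -0.3155  0.095 ] [[0.978, -0.207, -0.002], [-0.207, -0.978, 0.002], [-0.003, -0.001, -1.0]]
```

View pics/heel.png

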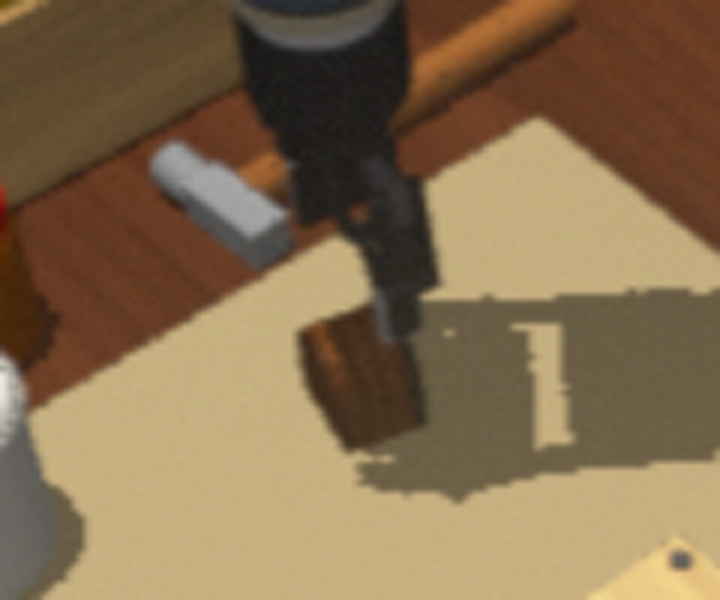

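The +y finger (tip about (400,340)) stands just off the heel's near side, whose lower edge runs (347,448)–(425,422). I'll check that edge numerically.

```bash
python3 - <<'E'
from h import *
S=optics.snapshot("scene");P=(np.array([(347,448),(425,422),(400,340),(300,335)],float)+.5)/6-.5+[200,100]
print("base +y edge",np.round(onz(S,P[:2],0)*1000,1).tolist())
print("tip",np.round(onz(S,P[2:3],.091)*1000,1).tolist())
a=np.radians(-12);X=np.array([np.cos(a),np.sin(a),0]);Y=np.array([-np.sin(a),np.cos(a),0]);c=np.array([.513,-.320,0])
q=lambda W:np.round((proj(S,W)-[200,100]+.5)*6-.5,0).tolist()
print("pred edge",q([c+.0225*X+.027*Y,c-.0225*X+.027*Y]))
t=np.array([.5126,-.3155,.091]);print("pred tip",q([t+.0425*Y+.011*X,t+.0425*Y-.011*X,t+.057*Y]))
E
```

```text
base +y edge [[540.5, -305.0, 0.0], [500.3, -292.7, 0.0]]
tip [[524.2, -268.8, 91.0]]
pred edge [[355.0, 456.0], [435.0, 422.0]]
pred tip [[377.0, 340.0], [419.0, 323.0], [412.0, 350.0]]
```

```bash
python3 -m handwheel '[{"dx":0.002,"dy":-0.006,"dz":0,"rx":0,"ry":0,"rz":0,"jaw":1},{"dx":0.002,"dy":-0.006,"dz":-0.02,"rx":0,"ry":0,"rz":0,"jaw":1},{"dx":0.002,"dy":-0.006,"dz":-0.04,"rx":0,"ry":0,"rz":0,"jaw":1},{"dx":0.002,"dy":-0.006,"dz":-0.06,"rx":0,"ry":0,"rz":0,"jaw":1},{"dx":0.002,"dy":-0.006,"dz":-0.073,"rx":0,"ry":0,"rz":0,"jaw":1},{"dx":0.002,"dy":-0.006,"dz":-0.08,"rx":0,"ry":0,"rz":0,"jaw":1},{"dx":0.002,"dy":-0.006,"dz":-0.08,"rx":0,"ry":0,"rz":0,"jaw":1},{"dx":0.002,"dy":-0.006,"dz":-0.08,"rx":0,"ry":0,"rz":0,"jaw":0.6}]'; python3 -m handwheel '[{"dx":0,"dy":0,"dz":0,"rx":0,"ry":0,"rz":0,"jaw":0.4},{"dx":0,"dy":0,"dz":0,"rx":0,"ry":0,"rz":0,"jaw":0.2},{"dx":0,"dy":0,"dz":0,"rx":0,"ry":0,"rz":0,"jaw":0},{"dx":0,"dy":0,"dz":0,"rx":0,"ry":0,"rz":0,"jaw":-0.5},{"dx":0,"dy":0,"dz":0,"rx":0,"ry":0,"rz":0,"jaw":-1},{"dx":0,"dy":0,"dz":0,"rx":0,"ry":0,"rz":0,"jaw":-1},{"dx":0,"dy":0,"dz":0,"rx":0,"ry":0,"rz":0,"jaw":-1},{"dx":0,"dy":0,"dz":0,"rx":0,"ry":0,"rz":0,"jaw":-1}]'
```

```text
t: 15.6
eef_pos: [0.5154, -0.3228, 0.0172]
ee_rot: [[0.978, -0.208, 0.001], [-0.208, -0.978, -0.001], [0.001, 0.0, -1.0]]
ft_force: [-0.3, 1.0, 0.2]
gripper_width: 0.819
finger_force: 0.0
t: 16.6
eef_pos: [0.5155, -0.3229, 0.0173]
ee_rot: [[0.978, -0.208, 0.001], [-0.208, -0.978, -0.001], [0.001, 0.0, -1.0]]
ft_force: [-1.0, 0.6, 5.7]
gripper_width: 0.624
finger_force: 64.0
```

```bash
python3 -m handwheel '[{"dx":0,"dy":0,"dz":0.02,"rx":0,"ry":0,"rz":0,"jaw":-1},{"dx":0,"dy":0,"dz":0.05,"rx":0,"ry":0,"rz":0,"jaw":-1},{"dx":0,"dy":0.03,"dz":0.08,"rx":0,"ry":0,"rz":0.03,"jaw":-1},{"dx":0.01,"dy":0.07,"dz":0.11,"rx":0,"ry":0,"rz":0.07,"jaw":-1},{"dx":0.02,"dy":0.11,"dz":0.12,"rx":0,"ry":0,"rz":0.11,"jaw":-1},{"dx":0.03,"dy":0.15,"dz":0.12,"rx":0,"ry":0,"rz":0.15,"jaw":-1},{"dx":0.04,"dy":0.19,"dz":0.12,"rx":0,"ry":0,"rz":0.19,"jaw":-1},{"dx":0.045,"dy":0.23,"dz":0.12,"rx":0,"ry":0,"rz":0.209,"jaw":-1}]'; python3 - <<'E'
from h import *
st=monitor.read_state();print(np.round(st["eef_pos"],4),np.round(st["ee_rot"],3).tolist())
E
```

```text
t: 17.6
eef_pos: [0.5604, -0.0913, 0.1378]
ee_rot: [[1.0, 0.001, 0.001], [0.001, -1.0, -0.0], [0.001, 0.0, -1.0]]
ft_force: [-0.1, -0.5, -2.2]
gripper_width: 0.626
finger_force: 63.4
[ 0.5604 -0.0913  0.1378] [[1.0, 0.001, 0.001], [0.001, -1.0, -0.0], [0.001, 0.0, -1.0]]
```

```bash
python3 -m handwheel '[{"dx":0.004,"dy":0.03,"dz":0,"rx":0,"ry":0,"rz":0,"jaw":-1},{"dx":0.008,"dy":0.055,"dz":0,"rx":0,"ry":0,"rz":0,"jaw":-1},{"dx":0.008,"dy":0.0665,"dz":-0.01,"rx":0,"ry":0,"rz":0,"jaw":-1},{"dx":0.008,"dy":0.0665,"dz":-0.03,"rx":0,"ry":0,"rz":0,"jaw":-1},{"dx":0.008,"dy":0.0665,"dz":-0.05,"rx":0,"ry":0,"rz":0,"jaw":-1},{"dx":0.008,"dy":0.0665,"dz":-0.065,"rx":0,"ry":0,"rz":0,"jaw":-1},{"dx":0.008,"dy":0.0665,"dz":-0.07,"rx":0,"ry":0,"rz":0,"jaw":-1},{"dx":0.008,"dy":0.0665,"dz":-0.07,"rx":0,"ry":0,"rz":0,"jaw":-1}]'; python3 - <<'E'
from h import *
T=optics.snapshot("top")["image"];s=optics.snapshot("scene")["image"]
st=monitor.read_state();print(np.round(st["eef_pos"],4),np.round(st["ee_rot"],3).tolist(),st["ft_force"])
cv2.imwrite("pics/bed.png",cv2.resize(s[165:275,255:375],(720,600),interpolation=cv2.INTER_CUBIC))
E
```

```text
t: 18.6
eef_pos: [0.5681, -0.0263, 0.0667]
ee_rot: [[1.0, -0.0, -0.0], [-0.0, -1.0, 0.0], [-0.0, -0.0, -1.0]]
ft_force: [0.2, 0.3, -1.2]
gripper_width: 0.622
finger_force: 63.4
[ 0.5685 -0.0262  0.0672] [[1.0, -0.0, 0.001], [-0.0, -1.0, -0.0], [0.001, 0.0, -1.0]] [ 0.15031937  0.35178145 -0.7844474 ]
```

View pics/bed.png

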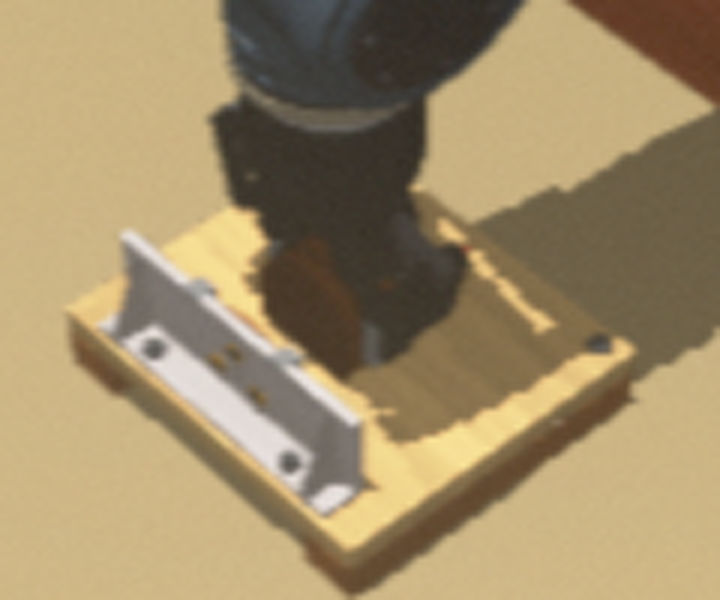

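The heel hangs upright over the bed, its seat face (about (310,310)) facing the fence and clear of it. Lower gently.

```bash
python3 -m handwheel '[{"dx":0,"dy":0.0014,"dz":-0.001,"rx":0,"ry":0,"rz":0,"jaw":-1},{"dx":0,"dy":0.0014,"dz":-0.002,"rx":0,"ry":0,"rz":0,"jaw":-1},{"dx":0,"dy":0.0014,"dz":-0.003,"rx":0,"ry":0,"rz":0,"jaw":-1},{"dx":0,"dy":0.0014,"dz":-0.004,"rx":0,"ry":0,"rz":0,"jaw":-1},{"dx":0,"dy":0.0014,"dz":-0.0045,"rx":0,"ry":0,"rz":0,"jaw":-1},{"dx":0,"dy":0.0014,"dz":-0.0045,"rx":0,"ry":0,"rz":0,"jaw":-1},{"dx":0,"dy":0.0014,"dz":-0.0045,"rx":0,"ry":0,"rz":0,"jaw":-1},{"dx":0,"dy":0.0014,"dz":-0.0045,"rx":0,"ry":0,"rz":0,"jaw":-1}]';python3 -m handwheel '[{"dx":0.002,"dy":0,"dz":0,"rx":0,"ry":0,"rz":0,"jaw":-1},{"dx":0.004,"dy":0,"dz":0,"rx":0,"ry":0,"rz":0,"jaw":-1},{"dx":0.007,"dy":0,"dz":0,"rx":0,"ry":0,"rz":0,"jaw":-1},{"dx":0.01,"dy":0,"dz":0,"rx":0,"ry":0,"rz":0,"jaw":-1},{"dx":0.013,"dy":0,"dz":0,"rx":0,"ry":0,"rz":0,"jaw":-1},{"dx":0.015,"dy":0,"dz":0,"rx":0,"ry":0,"rz":0,"jaw":-1},{"dx":0.015,"dy":0,"dz":0,"rx":0,"ry":0,"rz":0,"jaw":-1},{"dx":0.015,"dy":0,"dz":0,"rx":0,"ry":0,"rz":0,"jaw":-1}]'
```

```text
t: 19.7
eef_pos: [0.5681, -0.0247, 0.0623]
ee_rot: [[1.0, -0.0, -0.0], [-0.0, -1.0, -0.0], [-0.0, 0.0, -1.0]]
ft_force: [-2.8, 0.1, 5.7]
gripper_width: 0.624
finger_force: 63.9
t: 20.7
eef_pos: [0.5834, -0.0247, 0.0623]
ee_rot: [[1.0, -0.0, 0.001], [-0.0, -1.0, -0.0], [0.001, 0.0, -1.0]]
ft_force: [-0.8, 0.9, 5.0]
gripper_width: 0.626
finger_force: 63.9
```

```bash
python3 -m handwheel '[{"dx":0.001,"dy":0,"dz":0.0002,"rx":0,"ry":0,"rz":0,"jaw":-1},{"dx":0.002,"dy":0,"dz":0.0002,"rx":0,"ry":0,"rz":0,"jaw":-1},{"dx":0.003,"dy":0,"dz":0.0002,"rx":0,"ry":0,"rz":0,"jaw":-1},{"dx":0.004,"dy":0,"dz":0.0002,"rx":0,"ry":0,"rz":0,"jaw":-1},{"dx":0.005,"dy":0,"dz":0.0002,"rx":0,"ry":0,"rz":0,"jaw":-1},{"dx":0.006,"dy":0,"dz":0.0002,"rx":0,"ry":0,"rz":0,"jaw":-1},{"dx":0.007,"dy":0,"dz":0.0002,"rx":0,"ry":0,"rz":0,"jaw":-1},{"dx":0.007,"dy":0,"dz":0.0002,"rx":0,"ry":0,"rz":0,"jaw":-1}]';python3 -m handwheel '[{"dx":0.0003,"dy":0,"dz":0,"rx":0,"ry":0,"rz":0,"jaw":-1},{"dx":0.0006,"dy":0,"dz":0,"rx":0,"ry":0,"rz":0,"jaw":-1},{"dx":0.0009,"dy":0,"dz":0,"rx":0,"ry":0,"rz":0,"jaw":-1},{"dx":0.0012,"dy":0,"dz":0,"rx":0,"ry":0,"rz":0,"jaw":-1},{"dx":0.0015,"dy":0,"dz":0,"rx":0,"ry":0,"rz":0,"jaw":-1},{"dx":0.0018,"dy":0,"dz":0,"rx":0,"ry":0,"rz":0,"jaw":-1},{"dx":0.002,"dy":0,"dz":0,"rx":0,"ry":0,"rz":0,"jaw":-1},{"dx":0.002,"dy":0,"dz":0,"rx":0,"ry":0,"rz":0,"jaw":-1}]'
```

```text
t: 21.7
eef_pos: [0.59, -0.0247, 0.0624]
ee_rot: [[1.0, -0.0, -0.0], [-0.0, -1.0, 0.0], [-0.0, -0.0, -1.0]]
ft_force: [-3.3, -0.2, 4.4]
gripper_width: 0.627
finger_force: 64.1
t: 22.7
eef_pos: [0.592, -0.0247, 0.0624]
ee_rot: [[1.0, -0.0, -0.0], [-0.0, -1.0, -0.0], [-0.0, 0.0, -1.0]]
ft_force: [-3.6, 0.3, 5.2]
gripper_width: 0.623
finger_force: 64.1
```

```bash
python3 -m handwheel '[{"dx":0.0002,"dy":0,"dz":0.0002,"rx":0,"ry":0,"rz":0,"jaw":-1},{"dx":0.0004,"dy":0,"dz":0.0002,"rx":0,"ry":0,"rz":0,"jaw":-1},{"dx":0.0006,"dy":0,"dz":0.0002,"rx":0,"ry":0,"rz":0,"jaw":-1},{"dx":0.0008,"dy":0,"dz":0.0002,"rx":0,"ry":0,"rz":0,"jaw":-1},{"dx":0.001,"dy":0,"dz":0.0002,"rx":0,"ry":0,"rz":0,"jaw":-1},{"dx":0.0012,"dy":0,"dz":0.0002,"rx":0,"ry":0,"rz":0,"jaw":-1},{"dx":0.0014,"dy":0,"dz":0.0002,"rx":0,"ry":0,"rz":0,"jaw":-1},{"dx":0.0015,"dy":0,"dz":0.0002,"rx":0,"ry":0,"rz":0,"jaw":-1}]'
```

```text
t: 23.7
eef_pos: [0.5936, -0.0247, 0.0624]
ee_rot: [[1.0, -0.0, -0.0], [-0.0, -1.0, 0.0], [-0.0, -0.0, -1.0]]
ft_force: [-0.2, 0.7, -1.0]
gripper_width: 0.624
finger_force: 63.5
```

```bash
python3 -m handwheel '[{"dx":0.0002,"dy":0,"dz":0,"rx":0,"ry":0,"rz":0,"jaw":-1},{"dx":0.0004,"dy":0,"dz":0,"rx":0,"ry":0,"rz":0,"jaw":-1},{"dx":0.0006,"dy":0,"dz":0,"rx":0,"ry":0,"rz":0,"jaw":-1},{"dx":0.0008,"dy":0,"dz":0,"rx":0,"ry":0,"rz":0,"jaw":-1},{"dx":0.001,"dy":0,"dz":0,"rx":0,"ry":0,"rz":0,"jaw":-1},{"dx":0.001,"dy":0,"dz":0,"rx":0,"ry":0,"rz":0,"jaw":-1},{"dx":0.001,"dy":0,"dz":0,"rx":0,"ry":0,"rz":0,"jaw":-1},{"dx":0.001,"dy":0,"dz":0,"rx":0,"ry":0,"rz":0,"jaw":-1}]'
```

```text
t: 24.7
eef_pos: [0.5946, -0.0247, 0.0625]
ee_rot: [[1.0, -0.0, 0.0], [-0.0, -1.0, 0.0], [0.0, -0.0, -1.0]]
ft_force: [-0.5, 1.2, -1.2]
gripper_width: 0.621
finger_force: 63.5
```

```bash
python3 -m handwheel '[{"dx":0.0002,"dy":0,"dz":0,"rx":0,"ry":0,"rz":0,"jaw":-1},{"dx":0.0004,"dy":0,"dz":0,"rx":0,"ry":0,"rz":0,"jaw":-1},{"dx":0.0006,"dy":0,"dz":0,"rx":0,"ry":0,"rz":0,"jaw":-1},{"dx":0.0008,"dy":0,"dz":0,"rx":0,"ry":0,"rz":0,"jaw":-1},{"dx":0.001,"dy":0,"dz":0,"rx":0,"ry":0,"rz":0,"jaw":-1},{"dx":0.001,"dy":0,"dz":0,"rx":0,"ry":0,"rz":0,"jaw":-1},{"dx":0.001,"dy":0,"dz":0,"rx":0,"ry":0,"rz":0,"jaw":-1},{"dx":0.001,"dy":0,"dz":0,"rx":0,"ry":0,"rz":0,"jaw":-1}]'
```

```text
t: 25.7
eef_pos: [0.5956, -0.0247, 0.0625]
ee_rot: [[1.0, -0.0, -0.0], [-0.0, -1.0, -0.0], [-0.0, 0.0, -1.0]]
ft_force: [0.8, 0.7, -1.6]
gripper_width: 0.626
finger_force: 63.5
```

```bash
python3 -m handwheel '[{"dx":0.0002,"dy":0,"dz":0,"rx":0,"ry":0,"rz":0,"jaw":-1},{"dx":0.0004,"dy":0,"dz":0,"rx":0,"ry":0,"rz":0,"jaw":-1},{"dx":0.0006,"dy":0,"dz":0,"rx":0,"ry":0,"rz":0,"jaw":-1},{"dx":0.0008,"dy":0,"dz":0,"rx":0,"ry":0,"rz":0,"jaw":-1},{"dx":0.0008,"dy":0,"dz":0,"rx":0,"ry":0,"rz":0,"jaw":-1},{"dx":0.0008,"dy":0,"dz":0,"rx":0,"ry":0,"rz":0,"jaw":-1},{"dx":0.0008,"dy":0,"dz":0,"rx":0,"ry":0,"rz":0,"jaw":-1},{"dx":0.0008,"dy":0,"dz":0,"rx":0,"ry":0,"rz":0,"jaw":-1}]'
```

```text
t: 26.7
eef_pos: [0.5965, -0.0247, 0.0626]
ee_rot: [[1.0, -0.0, 0.0], [-0.0, -1.0, 0.0], [0.0, -0.0, -1.0]]
ft_force: [0.2, 0.3, -2.0]
gripper_width: 0.623
finger_force: 63.5
```

```bash
python3 -m handwheel '[{"dx":0.0002,"dy":0,"dz":0,"rx":0,"ry":0,"rz":0,"jaw":-1},{"dx":0.0004,"dy":0,"dz":0,"rx":0,"ry":0,"rz":0,"jaw":-1},{"dx":0.0006,"dy":0,"dz":0,"rx":0,"ry":0,"rz":0,"jaw":-1},{"dx":0.0008,"dy":0,"dz":0,"rx":0,"ry":0,"rz":0,"jaw":-1},{"dx":0.0008,"dy":0,"dz":0,"rx":0,"ry":0,"rz":0,"jaw":-1},{"dx":0.0008,"dy":0,"dz":0,"rx":0,"ry":0,"rz":0,"jaw":-1},{"dx":0.0008,"dy":0,"dz":0,"rx":0,"ry":0,"rz":0,"jaw":-1},{"dx":0.0008,"dy":0,"dz":0,"rx":0,"ry":0,"rz":0,"jaw":-1}]'
```

```text
t: 27.7
eef_pos: [0.5972, -0.0247, 0.0625]
ee_rot: [[1.0, -0.0, 0.0], [-0.0, -1.0, -0.0], [0.0, 0.0, -1.0]]
ft_force: [0.9, 0.7, -1.4]
gripper_width: 0.62
finger_force: 63.5
```

```bash
python3 -m handwheel '[{"dx":0.0002,"dy":0,"dz":0,"rx":0,"ry":0,"rz":0,"jaw":-1},{"dx":0.0004,"dy":0,"dz":0,"rx":0,"ry":0,"rz":0,"jaw":-1},{"dx":0.0006,"dy":0,"dz":0,"rx":0,"ry":0,"rz":0,"jaw":-1},{"dx":0.0006,"dy":0,"dz":0,"rx":0,"ry":0,"rz":0,"jaw":-1},{"dx":0.0006,"dy":0,"dz":0,"rx":0,"ry":0,"rz":0,"jaw":-1},{"dx":0.0006,"dy":0,"dz":0,"rx":0,"ry":0,"rz":0,"jaw":-1},{"dx":0.0006,"dy":0,"dz":0,"rx":0,"ry":0,"rz":0,"jaw":-1},{"dx":0.0006,"dy":0,"dz":0,"rx":0,"ry":0,"rz":0,"jaw":-1}]'
```

```text
t: 28.7
eef_pos: [0.5975, -0.0247, 0.0624]
ee_rot: [[1.0, -0.0, -0.001], [-0.0, -1.0, 0.0], [-0.001, -0.0, -1.0]]
ft_force: [-5.0, -0.9, 1.2]
gripper_width: 0.62
finger_force: 63.6
```

Contact with the insole at TCP x ≈ 0.5974; I build up the push in small steps.

```bash
python3 -m handwheel '[{"dx":0.0001,"dy":0,"dz":0,"rx":0,"ry":0,"rz":0,"jaw":-1},{"dx":0.0002,"dy":0,"dz":0,"rx":0,"ry":0,"rz":0,"jaw":-1},{"dx":0.0002,"dy":0,"dz":0,"rx":0,"ry":0,"rz":0,"jaw":-1},{"dx":0.0002,"dy":0,"dz":0,"rx":0,"ry":0,"rz":0,"jaw":-1},{"dx":0.0002,"dy":0,"dz":0,"rx":0,"ry":0,"rz":0,"jaw":-1},{"dx":0.0002,"dy":0,"dz":0,"rx":0,"ry":0,"rz":0,"jaw":-1},{"dx":0.0002,"dy":0,"dz":0,"rx":0,"ry":0,"rz":0,"jaw":-1},{"dx":0.0002,"dy":0,"dz":0,"rx":0,"ry":0,"rz":0,"jaw":-1}]'
```

```text
t: 29.7
eef_pos: [0.5975, -0.0247, 0.0624]
ee_rot: [[1.0, -0.0, -0.001], [-0.0, -1.0, 0.0], [-0.001, -0.0, -1.0]]
ft_force: [-6.4, -1.4, 1.2]
gripper_width: 0.622
finger_force: 63.7
```

```bash
python3 -m handwheel '[{"dx":0.0002,"dy":0,"dz":0,"rx":0,"ry":0,"rz":0,"jaw":-1},{"dx":0.0004,"dy":0,"dz":0,"rx":0,"ry":0,"rz":0,"jaw":-1},{"dx":0.0004,"dy":0,"dz":0,"rx":0,"ry":0,"rz":0,"jaw":-1},{"dx":0.0004,"dy":0,"dz":0,"rx":0,"ry":0,"rz":0,"jaw":-1},{"dx":0.0004,"dy":0,"dz":0,"rx":0,"ry":0,"rz":0,"jaw":-1},{"dx":0.0004,"dy":0,"dz":0,"rx":0,"ry":0,"rz":0,"jaw":-1},{"dx":0.0004,"dy":0,"dz":0,"rx":0,"ry":0,"rz":0,"jaw":-1},{"dx":0.0004,"dy":0,"dz":0,"rx":0,"ry":0,"rz":0,"jaw":-1}]'
```

```text
t: 30.7
eef_pos: [0.5975, -0.0247, 0.0624]
ee_rot: [[1.0, 0.0, -0.002], [0.0, -1.0, 0.0], [-0.002, -0.0, -1.0]]
ft_force: [-9.0, -0.2, 2.8]
gripper_width: 0.622
finger_force: 63.9
```

```bash
python3 -m handwheel '[{"dx":0.0002,"dy":0,"dz":0,"rx":0,"ry":0,"rz":0,"jaw":-1},{"dx":0.0004,"dy":0,"dz":0,"rx":0,"ry":0,"rz":0,"jaw":-1},{"dx":0.0004,"dy":0,"dz":0,"rx":0,"ry":0,"rz":0,"jaw":-1},{"dx":0.0004,"dy":0,"dz":0,"rx":0,"ry":0,"rz":0,"jaw":-1},{"dx":0.0004,"dy":0,"dz":0,"rx":0,"ry":0,"rz":0,"jaw":-1},{"dx":0.0004,"dy":0,"dz":0,"rx":0,"ry":0,"rz":0,"jaw":-1},{"dx":0.0004,"dy":0,"dz":0,"rx":0,"ry":0,"rz":0,"jaw":-1},{"dx":0.0004,"dy":0,"dz":0,"rx":0,"ry":0,"rz":0,"jaw":-1}]'
```

```text
t: 31.7
eef_pos: [0.5975, -0.0247, 0.0624]
ee_rot: [[1.0, 0.0, -0.003], [0.0, -1.0, 0.0], [-0.003, -0.0, -1.0]]
ft_force: [-10.9, -0.5, 5.2]
gripper_width: 0.619
finger_force: 64.1
```

```bash
python3 -m handwheel '[{"dx":0.0001,"dy":0,"dz":0,"rx":0,"ry":0,"rz":0,"jaw":-1},{"dx":0.0001,"dy":0,"dz":0,"rx":0,"ry":0,"rz":0,"jaw":-1},{"dx":0.0001,"dy":0,"dz":0,"rx":0,"ry":0,"rz":0,"jaw":-1},{"dx":0.0001,"dy":0,"dz":0,"rx":0,"ry":0,"rz":0,"jaw":-1},{"dx":0.0001,"dy":0,"dz":0,"rx":0,"ry":0,"rz":0,"jaw":-1},{"dx":0.0001,"dy":0,"dz":0,"rx":0,"ry":0,"rz":0,"jaw":-1},{"dx":0.0001,"dy":0,"dz":0,"rx":0,"ry":0,"rz":0,"jaw":-1},{"dx":0.0001,"dy":0,"dz":0,"rx":0,"ry":0,"rz":0,"jaw":-1}]'; python3 - <<'E'
from h import *
for _ in range(5):
    s=optics.snapshot("scene")["image"];st=monitor.read_state();print(np.round(st["ft_force"],1),np.round(st["torque"],2))
t=optics.snapshot("top")["image"]
cv2.imwrite("pics/end.png",np.hstack([cv2.resize(s[165:275,255:375],(400,367),interpolation=cv2.INTER_CUBIC),cv2.resize(t[205:275,295:371],(398,367),interpolation=cv2.INTER_CUBIC)]))
E
```

```text
t: 32.7
eef_pos: [0.5975, -0.0247, 0.0624]
ee_rot: [[1.0, 0.0, -0.004], [0.0, -1.0, 0.0], [-0.004, -0.0, -1.0]]
ft_force: [-12.1, -1.0, 6.8]
gripper_width: 0.623
finger_force: 64.1
[-12.6  -1.4   6.3] [-0.04  1.67  0.21]
[-12.8  -1.    6.8] [-0.12  1.63  0.25]
[-11.7  -0.7   6.5] [-0.04  1.69  0.28]
[-12.6  -1.5   6.2] [-0.05  1.6   0.25]
[-11.7  -1.    6.1] [-0.09  1.64  0.19]
```

View pics/end.png

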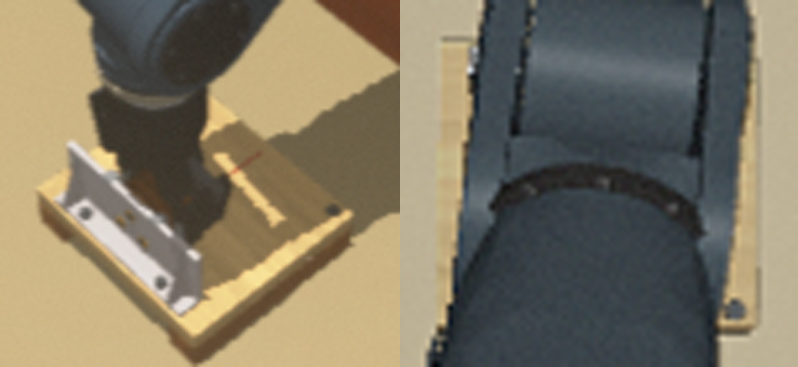

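The heel sits against the fence in the left half (about (150,200)), with a steady reading of about 12 N. Contact came at the expected x, and y is −24.7 mm against the red line at −24.8.

```bash
python3 -m handwheel '[{"dx":0,"dy":0,"dz":0,"rx":0,"ry":0,"rz":0,"jaw":-1},{"dx":0,"dy":0,"dz":0,"rx":0,"ry":0,"rz":0,"jaw":-1},{"dx":0,"dy":0,"dz":0,"rx":0,"ry":0,"rz":0,"jaw":-1},{"dx":0,"dy":0,"dz":0,"rx":0,"ry":0,"rz":0,"jaw":-1},{"dx":0,"dy":0,"dz":0,"rx":0,"ry":0,"rz":0,"jaw":-1},{"dx":0,"dy":0,"dz":0,"rx":0,"ry":0,"rz":0,"jaw":-1},{"dx":0,"dy":0,"dz":0,"rx":0,"ry":0,"rz":0,"jaw":-1},{"dx":0,"dy":0,"dz":0,"rx":0,"ry":0,"rz":0,"jaw":-1}]' && python3 -c "from station import job; print(job.job_done())"
```

```text
t: 34.0
eef_pos: [0.5975, -0.0247, 0.0624]
ee_rot: [[1.0, 0.0, -0.004], [0.0, -1.0, 0.0], [-0.004, -0.0, -1.0]]
ft_force: [-12.1, -1.6, 5.4]
gripper_width: 0.625
finger_force: 64.1
the job is handed in; nothing more can be done
None
```

I handed the job in at 34 s with both offcuts in the bin and the heel held on the bed, centred on the red line and pressed against the insole with about 12 N at the wrist; the hand-in gave no verdict.

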